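Aim the blow-off nozzle and set its throttle cap

TASK

Set up the air blow-off on the sorting machine: first turn the swivelling nozzle head so that its flat beak points at the raised pip on the disc below it. Then screw the knurled cap on the throttle valve down (clockwise seen from above) until it bottoms out, back it off a quarter turn, and finish still holding the cap between the fingers at that setting. Leave all the loose things on the table where they are.

Things in the scene. Friction and masses are not known exactly. Their poses are not given: they have to be found in the camera images.
- mark (a point): top of the raised steel pip (10 by 6 mm, 7 mm high) near the rim of the nozzle stand's black disc, 46 mm from the nozzle's vertical swivel axis. The disc is fixed, 104 mm across, its top 56 mm above the table
- nozzle_grip (a point): point on the swivel axis of the nozzle head, where to put the TCP to grip it from above (about 87 mm above the table; the head's top is 12 mm higher, the disc 31 mm lower). The aluminium head is 28 mm long by 22 mm wide by 38 mm high; grip it across the 22 mm width. Its x axis points along the beak, z up
- beak_tip (a point): end of the flat beak, 39 mm out from the swivel axis along the head's x axis, about 71 mm above the table
- nozzle (a joint): angle of the nozzle head about its vertical axis, rad: 0 when the beak points at the pip, positive counter-clockwise seen from above; stops at -2 and 2; it stays where it is left (friction about 0.06 N m)
- cap: knurled steel cap on the throttle valve's grey block (52 mm square, top 60 mm above the table): 36 mm across, 32 mm high, origin at the centre of its underside, z up along the screw axis, x towards the dark index line on its top. It sinks 4 mm for each clockwise turn until its underside meets the block
- cap_grip (a point): point on the cap's axis, 20 mm above its underside and 12 mm below its top. The TCP may be up to about 10 mm higher for the fingertips to clear the block
- cap_turn (a joint): angle of the cap about its axis, rad: 0 where it bottoms out against the firm stop, positive counter-clockwise seen from above (unscrewing); starts between 2 and 3.2. It takes about 0.05 N m to turn and stays where it is left
- wrench: loose open-ended wrench lying flat, 150 mm long, origin mid-handle at its underside; to be left alone
- screwdriver: loose screwdriver lying flat, 180 mm long; to be left alone
- spare_cap: loose plain steel spare sleeve standing upright on the table, 36 mm across, 28 mm high (not the cap to be turned); to be left alone
- bush_a: loose brass bush standing upright, 40 mm across, 22 mm high; to be left alone
- bush_b: second loose brass bush, the same size; to be left alone
- grease_jar: loose small jar, 56 mm across, 60 mm high, upright; to be left alone
- parts_tray: loose empty blue plastic tray, 130 by 180 by 45 mm; to be left alone

How it is judged:
By the outcome, as a careful person would: the job done as asked, in the order asked, and still so for the second after the job is handed in, while the arm keeps its last pose, push and grip.
It also fails if it takes over 54 s, if anything falls off the work surface, if the arm or the gripper's body presses on something with over 40 N, if the wrist force passes 120 N, or if a joint passes its speed limit or range.

ROBOT

A 6-joint arm with a two-finger parallel gripper is mounted at the origin on the work surface. World frame = base frame: x ahead of the robot, y to its left, z up, the work surface at z = 0. Lengths are in m, angles in rad, forces in N, time in s.
With the tool pointing down it reaches from about 0.35 to 0.975 m from the base axis. Payload 4.9 kg.
Tool frame: the origin (TCP) lies between the finger pads, 19 mm behind the fingertips; this is the grasp point; z points along the fingers, y is the line along which they close (so a half turn about z gives the same grasp; the last joint's range is limited). The gripper opens to 85 mm and grips with 20 to 120 N. Pads are 22 mm wide; open, the fingers measure 114 mm over their backs; the gripper's body (76 mm by 85 mm) begins 54 mm behind the grasp point. The pads swing forward as they close: fully open they stand 13 mm farther back than shut.
Start: joints at [1.158, 0.053, 1.613, -0, 1.476, -0.119], TCP at [0.181, 0.598, 0.25] pointing down, gripper open.
Joint ranges: [-3.01, 3.01], [-1.01, 2.22], [0.06, 2.58], [-1.02, 4.17], [0.09, 2.62], [-3.14, 3.14]. Speed limits (rad/s): [2.57, 2.57, 3.14, 3.14, 3.14, 3.14].

INTERFACE

Orientations are given as a rotation vector (axis times angle).
In Python, from station import ctrl, optics gives the robot as it stands.
- The arm moves only by the shell command python3 -m handwheel 'ROWS' [OPENING] [FORCE]. ROWS is JSON, a list of rows, each an object of numbers: "tx", "ty", "tz": the shift along the tool's x, y, z in mm; "roll": the turn about the tool's z in rad. A call has 1 to 12 rows; each row shifts and turns the commanded pose from where the row before left it, along the tool's axes as they then stand; what a row does not reach is not made up. A row lasts 1/12 s, in which the tool goes at most 41.7 mm and 7.16 degrees, less where a joint would pass 70% of its speed; a pose out of reach is approached as far as the arm can. A call with a gripper value outside its range is refused whole. OPENING is the finger opening in mm, from 0 to 85.4, set as the call begins (- or left out, the last holds). The fingers move at their own pace and stop on an object; FORCE is the grip in N (left out, the last holds). Time passes only in rows, so rows that do not move let the fingers close. It gives the time, the measured TCP pose, the force, the opening and the grip force at its end, in the units of the state.
- ctrl.get_obs(): the state, without advancing time (a new reading comes with each control period).
- optics.get_image(name): name is "side" or "top" or "wrist"; returns (picture, depth): 480x640x3 uint8, red, green, blue; 480x640 float32, m along the optical axis (not along the pixel's ray), 0 where there is no reading.
- optics.camera_params(name): a dict with "mtx" (3x3 intrinsics, pixels), "extrinsics" (4x4, takes a point from camera to world coordinates); the wrist camera has in their place "tool_from_camera" (4x4, takes a point from camera to tool coordinates, whose origin is the TCP and whose axes are the flange's). Camera axes: x right, y down, z forward; pixel columns grow to the right and rows downward; lengths in m; the calibration is good to about 2 mm. A picture is of the moment at which its call begins: read the wrist's pose just before it. camera_params takes no time and is no camera call.
- ctrl.finish_job(): hands the job in; it is judged then, once.
The state is a dict: "t": time; "q": joint angles; "dq": joint speeds; "effort": joint torques, N m; "tool_pos": TCP position; "tool_rot": TCP orientation; "contact_force": force on the tool from outside, world axes, zero at the start; "wrist_torque": the same for the moment, N m; "opening": finger opening in m; "grip_force": force on a finger pad.
Only numpy, scipy, OpenCV 4.12 (cv2) and the standard library are available. Lean on these libraries where they do the work, as an engineer would, in place of code of your own. Each camera call takes 0.05 s, during which the arm holds its last target. There are 200 camera calls.

## Working session

There is one attempt and no reset: what is moved stays moved. The work goes in short steps, Python scripts to look and compute and a shell command to move; the robot and the scene stay as the last step left them, time stands still between calls to the robot, and variables do not carry over. Pictures are saved under pics/ and viewed, at most 10 in all, crops included, and the job is handed in when it is done.

```bash
ls; mkdir -p pics; cat > h.py <<'E'
import numpy as np, cv2
from scipy.spatial.transform import Rotation as R
from station import ctrl, optics
def cam(n):
    p=optics.camera_params(n); o=ctrl.get_obs(); im,d=optics.get_image(n)
    if n=="wrist":
        T=np.eye(4); T[:3,:3]=R.from_rotvec(o["tool_rot"]).as_matrix(); T[:3,3]=o["tool_pos"]
        E=T@np.array(p["tool_from_camera"])
    else: E=np.array(p["extrinsics"])
    return im,d,np.array(p["mtx"]),E
def ray(K,E,u,v):
    r=E[:3,:3]@np.linalg.inv(K)@np.array([u,v,1.0]); return E[:3,3],r
def onz(K,E,u,v,z):
    c,r=ray(K,E,u,v); return c+r*(z-c[2])/r[2]
def pt(K,E,u,v,d): 
    c,r=ray(K,E,u,v); return c+r*d
def cloud(K,E,d):
    v,u=np.mgrid[:480,:640]; r=np.stack([u,v,np.ones_like(u)],-1)@np.linalg.inv(K).T
    return (r*d[...,None])@E[:3,:3].T+E[:3,3]
def save(n,im): cv2.imwrite("pics/"+n,cv2.cvtColor(im,cv2.COLOR_RGB2BGR))
E
python3 - <<'E'
from h import *
o=ctrl.get_obs(); print(o)
for n in("top","side"):
    im,d,K,E=cam(n); save(n+"1.png",im); np.savez("/tmp/"+n,im=im,d=d,K=K,E=E); print(n,K,E.round(3))
E
```

```text
pics
{'t': 0.0, 'q': array([ 1.15798150e+00,  5.33480823e-02,  1.61426863e+00,  5.04540186e-05,
        1.47600189e+00, -1.18967285e-01]), 'dq': array([-0.00049009,  0.00103856, -0.00023357, -0.00073836,  0.00170895,
        0.00085492]), 'effort': array([-2.19288131e-04, -3.93687952e+01, -3.70175958e+01, -1.76874814e-04,
        7.07073210e-03, -1.74704394e-05]), 'tool_pos': array([0.18075883, 0.59769124, 0.24878357]), 'tool_rot': array([-4.59838040e-01, -3.10716833e+00,  3.04923888e-03]), 'contact_force': array([ 0.27795171, -0.97983155, -0.14300962]), 'wrist_torque': array([ 0.02191191, -0.01814404, -0.01389089]), 'grip_force': 0.0, 'opening': 0.08523775089902322}
top [[534.45221374   0.         315.52682888]
 [  0.         534.45221374 244.37559654]
 [  0.           0.           1.        ]] [[-0.03  -0.977  0.213  0.301]
 [-1.     0.029 -0.008 -0.03 ]
 [ 0.002 -0.213 -0.977  1.432]
 [ 0.     0.     0.     1.   ]]
side [[507.92333005   0.         320.16119439]
 [  0.         507.92333005 240.17028848]
 [  0.           0.           1.        ]] [[ 0.925 -0.29   0.246  0.347]
 [-0.38  -0.696  0.609 -0.653]
 [-0.006 -0.657 -0.754  0.813]
 [ 0.     0.     0.     1.   ]]
```

View pics/top1.png

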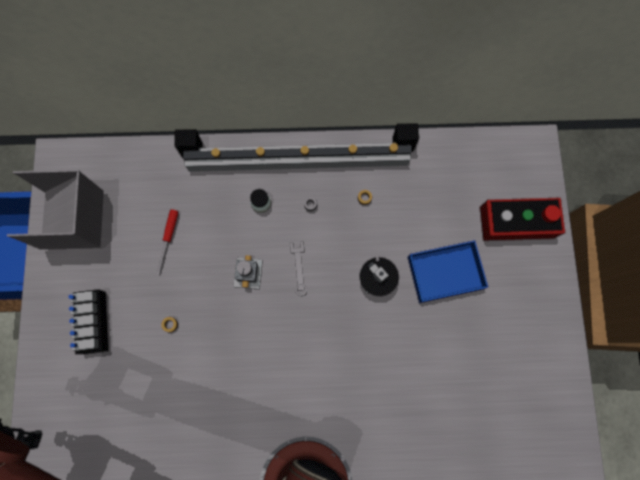

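View pics/side1.png

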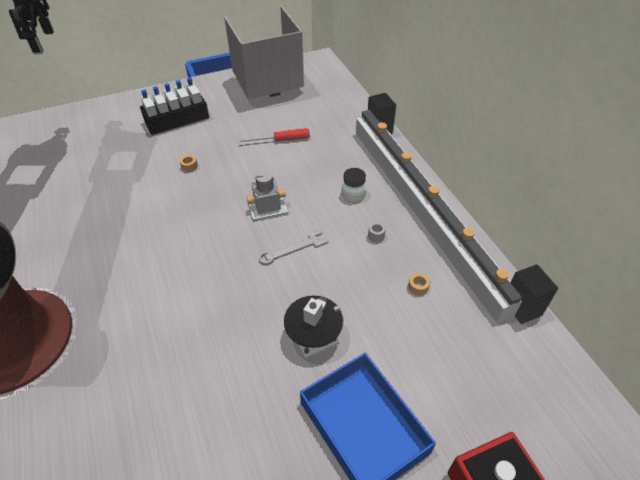

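The top view shows the nozzle disc at about (379,276) and the valve with its cap at about (246,270). In the side view they are at (313,320) and (265,185). I'll enlarge these areas and measure them.

```bash
python3 - <<'E'
from h import *
t=np.load("/tmp/top.npz"); s=np.load("/tmp/side.npz")
def crop(im,u,v,h=32): return cv2.resize(im[v-h:v+h,u-h:u+h],(400,300) if 0 else (300,300),interpolation=cv2.INTER_CUBIC)
m=np.vstack([np.hstack([crop(t["im"],379,276),crop(t["im"],246,270)]),np.hstack([crop(s["im"],314,318,36),crop(s["im"],266,192,36)])])
save("crops1.png",m)
P=cloud(t["K"],t["E"],t["d"]); Q=cloud(s["K"],s["E"],s["d"])
for n,A,(u,v),h in(("top noz",P,(379,276),25),("side noz",Q,(314,318),36),("top cap",P,(246,270),20),("side cap",Q,(266,192),30)):
    B=A[v-h:v+h,u-h:u+h].reshape(-1,3)
    for a,b in((.05,.062),(.075,.11)) :
        w=B[(B[:,2]>a)&(B[:,2]<b)]
        if len(w): print(n,a,len(w),w.mean(0).round(4),np.median(w,0).round(4),w.min(0).round(3),w.max(0).round(3))
# disc: dark contour in the top view
g=t["im"][240:312,345:415].max(2); mk=(g<45).astype(np.uint8)
c=max(cv2.findContours(mk,0,1)[0],key=cv2.contourArea); e=cv2.fitEllipse(cv2.convexHull(c)); print("top disc",e,onz(t["K"],t["E"],e[0][0]+345,e[0][1]+240,.056))
g=s["im"][280:360,270:360].max(2); mk=(g<45).astype(np.uint8)
c=max(cv2.findContours(mk,0,1)[0],key=cv2.contourArea); e=cv2.fitEllipse(cv2.convexHull(c)); print("side disc",e,onz(s["K"],s["E"],e[0][0]+270,e[0][1]+280,.056))
E
```

```text
top noz 0.05 991 [ 0.5079 -0.2045  0.0564] [ 0.5049 -0.2058  0.0565] [ 0.459 -0.254  0.05 ] [ 0.561 -0.152  0.062]
top noz 0.075 156 [ 0.5141 -0.1991  0.0922] [ 0.5122 -0.1995  0.0973] [ 0.494 -0.219  0.075] [ 0.54  -0.175  0.106]
side noz 0.05 1974 [ 0.5094 -0.2129  0.0559] [ 0.5054 -0.2167  0.0559] [ 0.461 -0.259  0.05 ] [ 0.565 -0.153  0.062]
side noz 0.075 345 [ 0.5134 -0.2082  0.0926] [ 0.5121 -0.209   0.0972] [ 0.496 -0.223  0.075] [ 0.545 -0.18   0.104]
top cap 0.05 165 [0.5338 0.1396 0.0585] [0.5268 0.1335 0.059 ] [0.509 0.115 0.05 ] [0.575 0.17  0.062]
top cap 0.075 177 [0.5361 0.1418 0.093 ] [0.536  0.1416 0.094 ] [0.519 0.124 0.075] [0.555 0.16  0.101]
side cap 0.05 271 [0.5365 0.1284 0.058 ] [0.5333 0.1228 0.0589] [0.512 0.11  0.05 ] [0.568 0.169 0.062]
side cap 0.075 262 [0.5387 0.1356 0.0894] [0.5389 0.1337 0.0924] [0.521 0.121 0.075] [0.559 0.16  0.098]
top disc ((33.78840255737305, 36.58047103881836), (37.23842239379883, 38.07780838012695), 115.52264404296875) [ 0.50938506 -0.20396476  0.056     ]
side disc ((41.538909912109375, 57.39313507080078), (17.876861572265625, 37.29584884643555), 91.88514709472656) [ 0.49742432 -0.23690341  0.056     ]
```

View pics/crops1.png

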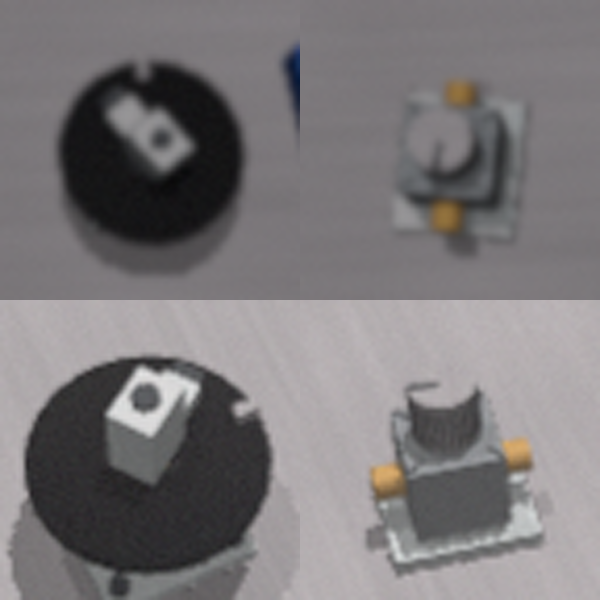

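The crops show three things:
- **Nozzle:** in the top crop the pip is at (143,70), the head's hole at (162,138) and the beak near (118,98).
- **Cap:** in the top crop it's centred near (440,142), with the index line pointing down.
- **Side view:** it agrees with the top view.

Next I'll work out the angles and the approach.

```bash
python3 - <<'E'
from h import *
t=np.load("/tmp/top.npz"); K,E=t["K"],t["E"]; s=np.load("/tmp/side.npz")
f=lambda x,y:(347+x*64/300,244+y*64/300)
g=lambda x,y:(278+x*.24,282+(y-300)*.24)
h=onz(K,E,*f(162,138),.099);p=onz(K,E,*f(143,70),.063);b=onz(K,E,*f(118,95),.075)
hs=onz(s["K"],s["E"],*g(147,398),.099);ps=onz(s["K"],s["E"],*g(243,409),.063)
print("hole",h,hs,"pip",p,ps,np.linalg.norm(p-h),np.linalg.norm(ps-hs),"beak",b)
a=lambda v:np.degrees(np.arctan2(v[1],v[0]))
print("pip dir",a(p-h),a(ps-hs),"beak dir",a(b-h))
o=ctrl.get_obs();M=R.from_rotvec(o["tool_rot"]).as_matrix();print(M.round(3))
print("shift mm to noz",M.T@(np.array([.511,-.204,.249])-o["tool_pos"])*1e3)
print(np.array(optics.camera_params("wrist")["tool_from_camera"]).round(3), optics.camera_params("wrist")["mtx"])
E
```

```text
hole [ 0.51064365 -0.20597684  0.099     ] [ 0.51409434 -0.20513193  0.099     ] pip [ 0.55483329 -0.20232342  0.063     ] [ 0.55778388 -0.20324395  0.063     ] 0.05711454819429071 0.056642213812549635 beak [ 0.539045   -0.18629944  0.075     ]
pip dir 4.726229785491505 2.4744185447610705 beak dir 34.71549691584433
[[-0.957  0.29  -0.001]
 [ 0.29   0.957 -0.002]
 [ 0.    -0.002 -1.   ]]
shift mm to noz [-548.22734826 -671.74540887    0.98496125]
[[ 0.002 -0.945 -0.326  0.085]
 [ 1.     0.002  0.    -0.001]
 [ 0.    -0.326  0.945 -0.124]
 [ 0.     0.     0.     1.   ]] [[376.11958148   0.         327.1063445 ]
 [  0.         376.11958148 241.73348889]
 [  0.           0.           1.        ]]
```

```bash
python3 -m handwheel '[{"tx":-25,"ty":-30.5},{"tx":-25,"ty":-30.5},{"tx":-25,"ty":-30.5},{"tx":-25,"ty":-30.5},{"tx":-25,"ty":-30.5},{"tx":-25,"ty":-30.5},{"tx":-25,"ty":-30.5},{"tx":-25,"ty":-30.5},{"tx":-25,"ty":-30.5},{"tx":-25,"ty":-30.5},{"tx":-25,"ty":-30.5},{"tx":-25,"ty":-30.5}]' 50 && python3 -m handwheel '[{"tx":-25,"ty":-30.5},{"tx":-25,"ty":-30.5},{"tx":-25,"ty":-30.5},{"tx":-25,"ty":-30.5},{"tx":-25,"ty":-30.5},{"tx":-25,"ty":-30.5},{"tx":-25,"ty":-30.5},{"tx":-25,"ty":-30.5},{"tx":-25,"ty":-30.5},{"tx":-25,"ty":-30.5}]' && python3 -m handwheel '[{"roll":-0.12},{"roll":-0.12},{"roll":-0.12},{"roll":-0.12},{"roll":-0.12},{"roll":-0.12},{"roll":-0.12},{"roll":-0.06},{},{}]'
python3 - <<'E'
from h import *
o=ctrl.get_obs();print(o["q"].round(2),o["tool_pos"],R.from_rotvec(o["tool_rot"]).as_matrix()[:,0].round(3))
im,d,K,E=cam("wrist");save("w1.png",im);np.savez("/tmp/w1",im=im,d=d,K=K,E=E)
E
```

```text
[ 1.16  0.05  1.61 -0.    1.48 -0.12] [0.18079886 0.59772519 0.24887577] [-0.957  0.29   0.   ]$[0]: bad value
```

View pics/w1.png

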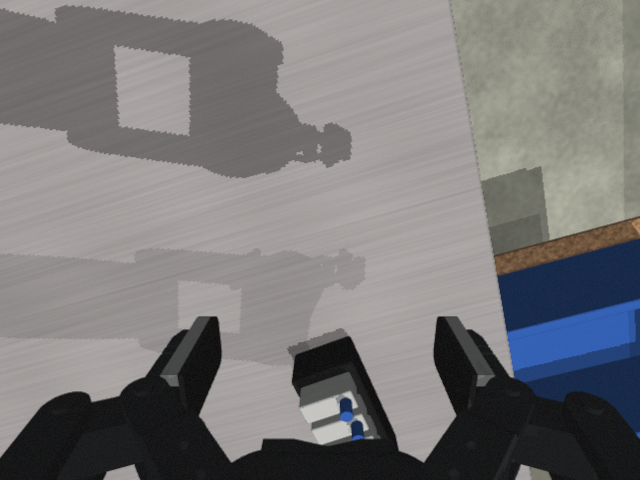

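That move was refused, so the picture only shows the table at the start pose. A row probably needs all four keys.

```bash
python3 -m handwheel '[{"tx":-25,"ty":-30.5,"tz":0,"roll":0},{"tx":-25,"ty":-30.5,"tz":0,"roll":0},{"tx":-25,"ty":-30.5,"tz":0,"roll":0},{"tx":-25,"ty":-30.5,"tz":0,"roll":0},{"tx":-25,"ty":-30.5,"tz":0,"roll":0},{"tx":-25,"ty":-30.5,"tz":0,"roll":0},{"tx":-25,"ty":-30.5,"tz":0,"roll":0},{"tx":-25,"ty":-30.5,"tz":0,"roll":0},{"tx":-25,"ty":-30.5,"tz":0,"roll":0},{"tx":-25,"ty":-30.5,"tz":0,"roll":0},{"tx":-25,"ty":-30.5,"tz":0,"roll":0},{"tx":-25,"ty":-30.5,"tz":0,"roll":0}]' 50
```

```text
t: 1.15
tool_pos: [0.3622, 0.1592, 0.2499]
tool_rot: [0.459, 3.107, 0.0]
contact_force: [0.5, 0.3, -0.0]
opening: 0.0499
grip_force: 0.0
```

```bash
python3 -m handwheel '[{"tx":-25,"ty":-30.5,"tz":0,"roll":0},{"tx":-25,"ty":-30.5,"tz":0,"roll":0},{"tx":-25,"ty":-30.5,"tz":0,"roll":0},{"tx":-25,"ty":-30.5,"tz":0,"roll":0},{"tx":-25,"ty":-30.5,"tz":0,"roll":0},{"tx":-25,"ty":-30.5,"tz":0,"roll":0},{"tx":-25,"ty":-30.5,"tz":0,"roll":0},{"tx":-25,"ty":-30.5,"tz":0,"roll":0},{"tx":-25,"ty":-30.5,"tz":0,"roll":0},{"tx":-25,"ty":-30.5,"tz":0,"roll":0}]' && python3 -m handwheel '[{"tx":0,"ty":0,"tz":0,"roll":-0.12},{"tx":0,"ty":0,"tz":0,"roll":-0.12},{"tx":0,"ty":0,"tz":0,"roll":-0.12},{"tx":0,"ty":0,"tz":0,"roll":-0.12},{"tx":0,"ty":0,"tz":0,"roll":-0.12},{"tx":0,"ty":0,"tz":0,"roll":-0.12},{"tx":0,"ty":0,"tz":0,"roll":-0.12},{"tx":0,"ty":0,"tz":0,"roll":-0.06},{"tx":0,"ty":0,"tz":0,"roll":0},{"tx":0,"ty":0,"tz":0,"roll":0}]'
python3 - <<'E'
from h import *
o=ctrl.get_obs();print(o["q"].round(2),o["tool_pos"],R.from_rotvec(o["tool_rot"]).as_matrix()[:,0].round(3))
im,d,K,E=cam("wrist");save("w2.png",im);np.savez("/tmp/w2",im=im,d=d,K=K,E=E)
E
```

```text
t: 1.98
tool_pos: [0.5133, -0.2053, 0.2496]
tool_rot: [-0.461, -3.107, -0.001]
contact_force: [0.3, 1.0, 0.5]
opening: 0.0502
grip_force: 0.0
t: 2.82
tool_pos: [0.5129, -0.2032, 0.2497]
tool_rot: [0.935, -2.999, -0.001]
contact_force: [0.6, -0.3, -0.1]
opening: 0.0501
grip_force: 0.0
[-0.51 -0.12  1.78 -0.    1.48 -2.69] [ 0.51293742 -0.20324738  0.24966371] [-0.823 -0.568  0.   ]
```

View pics/w2.png

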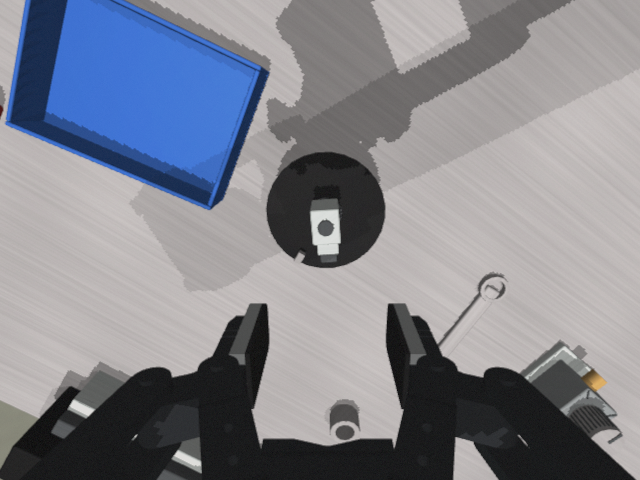

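The wrist view shows the head top at about (326,228) with its hole. The beak points down to about (328,258), and the pip is at (299,257).

```bash
cat > noz.py <<'E'
from h import *
def analyse(w):
    im,d,K,E=w["im"],w["d"],w["K"],w["E"]
    P=cloud(K,E,d); V=P[...,2]; XY=P[...,:2]
    box=(abs(P[...,0]-.511)<.06)&(abs(P[...,1]+.204)<.06)
    top=box&(V>.094)&(V<.104)
    q=XY[top]; rc=cv2.minAreaRect(q.astype(np.float32)*1000); print("head top rect",rc,"z",np.median(V[top]),len(q))
    bk=box&(V>.066)&(V<.0765)
    print("beak",len(XY[bk]),XY[bk].mean(0),np.median(V[bk]))
    g=im.max(2); pp=box&(V<.068)&(V>.05)&(g>90)
    n,l,st,ce=cv2.connectedComponentsWithStats(pp.astype(np.uint8))
    for i in range(1,n):
        if st[i,4]>15: print("bright",ce[i],st[i],"xy@.063",onz(K,E,*ce[i],.063)[:2], "z",np.median(V[l==i]))
    dk=(box&(V<.060)&(V>.052)); e=cv2.minEnclosingCircle((XY[dk]*1000).astype(np.float32)); print("disc",e)
    # hole
    m=cv2.morphologyEx(top.astype(np.uint8),cv2.MORPH_CLOSE,np.ones((3,3)));
    dh=(top&(g<110)).astype(np.uint8); n,l,st,ce=cv2.connectedComponentsWithStats(dh)
    i=1+np.argmax(st[1:,4]); print("hole",ce[i],st[i],onz(K,E,*ce[i],.099))
E
python3 - <<'E'
from noz import *
analyse(np.load("/tmp/w2.npz"))
E
```

```text
head top rect ((511.6325988769531, -205.66830444335938), (28.33831024169922, 21.961637496948242), 38.883792877197266) z 0.0992717768568005 1029
beak 354 [ 0.52793716 -0.19230119] 0.07473673572284914
bright [382.05882353 226.        ] [379 218   6  17  17] xy@.063 [ 0.49235391 -0.15994386] z 0.05593682212338302
bright [315.20833333 246.25      ] [312 236   9  20  24] xy@.063 [ 0.54049815 -0.19688173] z 0.05627903631072678
bright [299.13580247 257.80246914] [294 252  11  12  81] xy@.063 [ 0.55762695 -0.20249191] z 0.06308787529955784
disc ((511.6650390625, -205.40390014648438), 52.056419372558594)
hole [325.25405405 227.69189189] [318 220  16  16 185] [ 0.51241105 -0.20536063  0.099     ]
```

Measured values:
- **Axis:** (0.5117, -0.2055), head top at 99.3 mm.
- **Beak:** 38.9°.
- **Pip:** 46 mm from the axis at 3.7°, top at 63 mm.

All of these match the text. I'll align and descend, then check before gripping.

```bash
python3 -m handwheel '[{"tx":2.2,"ty":-1.1,"tz":0,"roll":-0.075},{"tx":0,"ty":0,"tz":35,"roll":0},{"tx":0,"ty":0,"tz":35,"roll":0},{"tx":0,"ty":0,"tz":35,"roll":0},{"tx":0,"ty":0,"tz":30,"roll":0},{"tx":0,"ty":0,"tz":20,"roll":0},{"tx":0,"ty":0,"tz":6,"roll":0},{"tx":0,"ty":0,"tz":0,"roll":0},{"tx":0,"ty":0,"tz":0,"roll":0}]'
python3 -c "
from h import *
o=ctrl.get_obs();M=R.from_rotvec(o['tool_rot']).as_matrix();print(o['tool_pos'],np.degrees(np.arctan2(M[1,0],M[0,0])),M.T@(np.array([.5117,-.2055,.088])-o['tool_pos'])*1e3,M[2].round(4))"
```

```text
t: 3.62
tool_pos: [0.5125, -0.2058, 0.09]
tool_rot: [-1.049, 2.961, -0.001]
contact_force: [-0.1, 0.3, -0.2]
opening: 0.0498
grip_force: 0.0
[ 0.5125374  -0.20579848  0.09000841] -140.99506126469848 [0.46376194 0.76131143 2.00733197] [-4.0e-04 -1.2e-03 -1.0e+00]
```

```bash
python3 -m handwheel '[{"tx":0.4,"ty":0.7,"tz":2,"roll":0},{"tx":0,"ty":0,"tz":0,"roll":0},{"tx":0,"ty":0,"tz":0,"roll":0},{"tx":0,"ty":0,"tz":0,"roll":0},{"tx":0,"ty":0,"tz":0,"roll":0},{"tx":0,"ty":0,"tz":0,"roll":0}]' 15 40
```

```text
t: 4.12
tool_pos: [0.5121, -0.2056, 0.089]
tool_rot: [-1.049, 2.96, -0.003]
contact_force: [-1.3, 1.0, 6.6]
opening: 0.0212
grip_force: 41.0
```

Gripped at about 22 mm with low side forces. Now I'll turn it 0.613 rad clockwise.

```bash
python3 -m handwheel '[{"tx":0,"ty":0,"tz":0,"roll":0.1},{"tx":0,"ty":0,"tz":0,"roll":0.1},{"tx":0,"ty":0,"tz":0,"roll":0.1},{"tx":0,"ty":0,"tz":0,"roll":0.1},{"tx":0,"ty":0,"tz":0,"roll":0.1},{"tx":0,"ty":0,"tz":0,"roll":0.07},{"tx":0,"ty":0,"tz":0,"roll":0.043},{"tx":0,"ty":0,"tz":0,"roll":0},{"tx":0,"ty":0,"tz":0,"roll":0}]'
python3 -c "
from h import *
o=ctrl.get_obs();M=R.from_rotvec(o['tool_rot']).as_matrix();print(np.degrees(np.arctan2(M[1,0],M[0,0])),o['wrist_torque'],o['q'])"
```

```text
t: 4.87
tool_pos: [0.5119, -0.2052, 0.089]
tool_rot: [-0.107, 3.138, -0.0]
contact_force: [-3.3, 4.3, 7.1]
opening: 0.0216
grip_force: 41.4
-176.10177076194296 [ 0.35385753  0.43974456 -0.07343204] [-5.16459875e-01  3.47124126e-02  1.91471654e+00  6.85430904e-04
  1.19091770e+00 -2.15554679e+00]
```

```bash
python3 -m handwheel '[{"tx":0,"ty":0,"tz":0,"roll":0},{"tx":0,"ty":0,"tz":0,"roll":0},{"tx":0,"ty":0,"tz":0,"roll":0},{"tx":0,"ty":0,"tz":0,"roll":0},{"tx":0,"ty":0,"tz":-20,"roll":0},{"tx":0,"ty":0,"tz":-35,"roll":0},{"tx":0,"ty":0,"tz":-35,"roll":0},{"tx":0,"ty":0,"tz":-35,"roll":0},{"tx":0,"ty":0,"tz":-35,"roll":0},{"tx":0,"ty":0,"tz":0,"roll":0},{"tx":0,"ty":0,"tz":0,"roll":0}]' 50
python3 - <<'E'
from noz import *
o=ctrl.get_obs();M=R.from_rotvec(o["tool_rot"]).as_matrix();print(M[:,0].round(3))
im,d,K,E=cam("wrist");save("w3.png",im);w=dict(im=im,d=d,K=K,E=E);np.savez("/tmp/w3",**w);analyse(w)
t=np.load("/tmp/top.npz")
print("to cap",M.T@(np.array([.537,.1415,.25])-o["tool_pos"])*1e3,o["q"])
E
```

```text
t: 5.78
tool_pos: [0.5125, -0.206, 0.2503]
tool_rot: [-0.107, 3.135, -0.005]
contact_force: [0.9, 0.3, 0.4]
opening: 0.0502
grip_force: 0.0
[-0.998 -0.068 -0.005]
head top rect ((511.78277587890625, -205.4680633544922), (27.790008544921875, 22.01233673095703), 3.0808358192443848) z 0.09930424796285983 1010
beak 341 [ 0.53213304 -0.20412885] 0.0747989714143048
bright [382.15517241 190.10344828] [368 166  21  52  58] xy@.063 [ 0.48728942 -0.16284617] z 0.05586057762486099
bright [315.03448276 230.        ] [315 216   2  29  29] xy@.063 [ 0.52614857 -0.21672083] z 0.05621410047166753
bright [328.9375   266.015625] [325 262   8   9  64] xy@.063 [ 0.55904977 -0.20228713] z 0.06306690710599816
disc ((511.99212646484375, -205.32566833496094), 51.98698806762695)
hole [328.93956044 228.0989011 ] [322 221  15  15 182] [ 0.51242587 -0.20564002  0.099     ]
to cap [-48.12594424 345.00652873  -0.66490363] [-5.16883325e-01 -1.24963423e-01  1.78553416e+00 -5.35837610e-05
  1.47481445e+00 -2.15586764e+00]
```

View pics/w3.png

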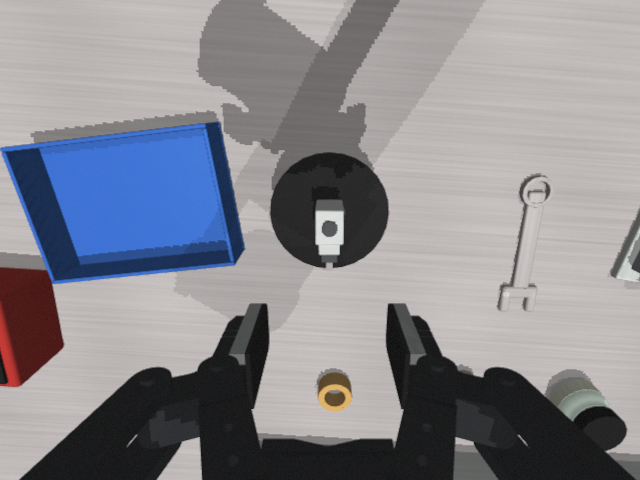

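The beak at 3.8° now lines up with the pip at 3.8°, and the picture shows the beak (329,262) straight over the pip (329,266). On to the cap.

```bash
python3 -m handwheel '[{"tx":-5.3,"ty":38.3,"tz":0,"roll":0},{"tx":-5.3,"ty":38.3,"tz":0,"roll":0},{"tx":-5.3,"ty":38.3,"tz":0,"roll":0},{"tx":-5.3,"ty":38.3,"tz":0,"roll":0},{"tx":-5.3,"ty":38.3,"tz":0,"roll":0},{"tx":-5.3,"ty":38.3,"tz":0,"roll":0},{"tx":-5.3,"ty":38.3,"tz":0,"roll":0},{"tx":-5.3,"ty":38.3,"tz":0,"roll":0},{"tx":-5.3,"ty":38.3,"tz":0,"roll":0},{"tx":0,"ty":0,"tz":0,"roll":0},{"tx":0,"ty":0,"tz":0,"roll":0}]' 62
cat > cap.py <<'E'
from h import *
def cap(name):
    o=ctrl.get_obs();M=R.from_rotvec(o["tool_rot"]).as_matrix();print(M[:,0].round(3),o["q"].round(2))
    im,d,K,E=cam("wrist"); save(name,im)
    P=cloud(K,E,d);V=P[...,2];box=(abs(P[...,0]-.537)<.035)&(abs(P[...,1]-.1415)<.035)
    top=box&(V>.088)&(V<.105); zt=np.median(V[top])
    tt=top&(abs(V-zt)<.002); c=cv2.minEnclosingCircle((P[tt][:,:2]*1000).astype(np.float32)); print("cap top z",zt,"circle",c,tt.sum(),P[tt][:,:2].mean(0))
    blk=box&(V>.055)&(V<.064); print("block z",np.median(V[blk]),cv2.minAreaRect((P[blk][:,:2]*1000).astype(np.float32)))
    cc=np.array(c[0])/1000; rr=np.linalg.norm(P[...,:2]-cc,axis=-1)
    g=im.max(2).astype(float); ln=tt&(rr<.016)&(g<.75*np.median(g[tt]))
    q=P[ln][:,:2].mean(0)-cc; print("index dir deg",np.degrees(np.arctan2(q[1],q[0])),np.linalg.norm(q),ln.sum())
    print("shift",M.T@(np.r_[cc,zt-.006]-o["tool_pos"])*1e3)
E
python3 -c "
from cap import *
cap('c1.png')"
```

```text
t: 6.75
tool_pos: [0.5339, 0.1436, 0.2441]
tool_rot: [0.113, -3.135, 0.001]
contact_force: [-0.6, -1.7, -0.0]
opening: 0.0621
grip_force: 0.0
[-0.997 -0.072  0.005] [ 0.13 -0.11  1.78 -0.    1.47 -1.51]
cap top z 0.09405071920343194 circle ((538.6041259765625, 141.9635467529297), 17.949434280395508) 1588 [0.53819101 0.14191236]
block z 0.060064081385607315 ((538.450927734375, 141.99990844726562), (52.08610534667969, 51.98131561279297), 84.15200805664062)
index dir deg 172.53204370134222 0.00926475480784242 72
shift [ -5.30146547  -1.90796245 156.0204051 ]
```

View pics/c1.png

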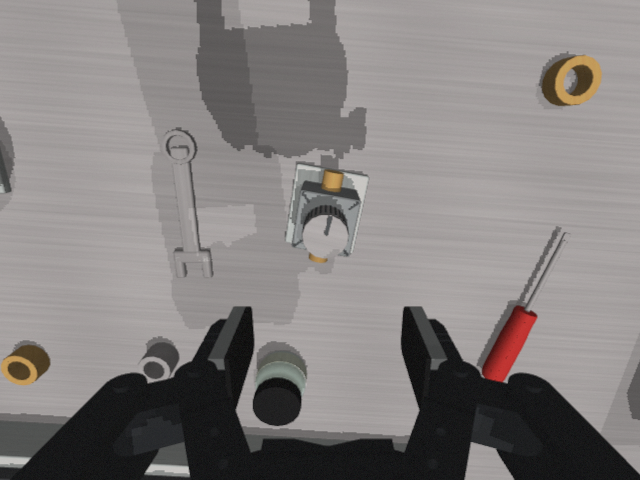

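The wrist view shows the cap top at about (326,232) with its index line pointing up in the image. Cap axis is (0.5385, 0.142), top 94.0 mm (about 2 mm above bottomed) and block top 60.1 mm, all as expected. I'll descend next.

```bash
python3 -m handwheel '[{"tx":-5.2,"ty":-1.9,"tz":0,"roll":0},{"tx":0,"ty":0,"tz":35,"roll":0},{"tx":0,"ty":0,"tz":35,"roll":0},{"tx":0,"ty":0,"tz":35,"roll":0},{"tx":0,"ty":0,"tz":30,"roll":0},{"tx":0,"ty":0,"tz":20,"roll":0},{"tx":0,"ty":0,"tz":0,"roll":0},{"tx":0,"ty":0,"tz":0,"roll":0}]'
python3 -c "
from h import *
o=ctrl.get_obs();M=R.from_rotvec(o['tool_rot']).as_matrix();print(o['tool_pos'],M.T@(np.array([.5385,.142,.088])-o['tool_pos'])*1e3,M[2].round(4),o['q'])"
```

```text
t: 7.47
tool_pos: [0.5398, 0.1389, 0.0906]
tool_rot: [0.104, -3.136, 0.001]
contact_force: [0.5, -0.4, 0.6]
opening: 0.0621
grip_force: 0.0
[0.53981494 0.13890381 0.09056327] [1.09893915 3.17710465 2.56596176] [ 3.4e-03 -3.0e-04 -1.0e+00] [ 1.18413767e-01  4.90847849e-02  1.89687211e+00 -1.69281912e-04
  1.19905222e+00 -1.51838806e+00]
```

```bash
python3 -m handwheel '[{"tx":1.1,"ty":3.1,"tz":2,"roll":0},{"tx":0,"ty":0,"tz":0,"roll":0},{"tx":0,"ty":0,"tz":0,"roll":0},{"tx":0,"ty":0,"tz":0,"roll":0}]'
python3 -c "
from h import *
for i in range(3):
    o=ctrl.get_obs();M=R.from_rotvec(o['tool_rot']).as_matrix();print(o['tool_pos'],M.T@(np.array([.5385,.142,.088])-o['tool_pos'])*1e3,o['dq'].round(3))
    optics.get_image('wrist')"
```

```text
t: 7.8
tool_pos: [0.5403, 0.1436, 0.0917]
tool_rot: [-0.107, 3.137, 0.0]
contact_force: [-0.6, 0.3, -0.3]
opening: 0.0621
grip_force: 0.0
[0.54030693 0.14357201 0.09168425] [ 1.92051562 -1.44523604  3.67870465] [ 0.003  0.006  0.008 -0.001  0.    -0.   ]
[0.54008628 0.14360059 0.09138847] [ 1.69988478 -1.48873165  3.38437035] [ 0.003  0.005  0.008  0.001 -0.001 -0.001]
[0.53987351 0.143588   0.09106325] [ 1.4844122  -1.49067916  3.06042384] [ 0.001  0.004  0.007 -0.     0.     0.   ]
```

```bash
python3 -m handwheel '[{"tx":0.8,"ty":-1,"tz":1.5,"roll":0},{"tx":0,"ty":0,"tz":0,"roll":0},{"tx":0,"ty":0,"tz":0,"roll":0},{"tx":0,"ty":0,"tz":0,"roll":0},{"tx":0,"ty":0,"tz":0,"roll":0},{"tx":0,"ty":0,"tz":0,"roll":0},{"tx":0,"ty":0,"tz":0,"roll":0}]'
python3 -c "
from h import *
for i in range(2):
    o=ctrl.get_obs();M=R.from_rotvec(o['tool_rot']).as_matrix();print(o['tool_pos'],M.T@(np.array([.5385,.142,.088])-o['tool_pos'])*1e3,o['dq'].round(3))
    optics.get_image('wrist')"
```

```text
t: 8.53
tool_pos: [0.5385, 0.1424, 0.0885]
tool_rot: [0.107, -3.14, -0.0]
contact_force: [0.2, 0.7, -0.2]
opening: 0.0621
grip_force: 0.0
[0.53854998 0.14240675 0.08849993] [ 0.0775776  -0.40239585  0.49993437] [ 0.002 -0.002  0.002  0.001  0.001 -0.001]
[0.53858612 0.1423773  0.08852039] [ 0.11164113 -0.37055153  0.52038911] [-0.001 -0.001 -0.002 -0.     0.001 -0.   ]
```

Centred within 0.5 mm. Closing now.

```bash
python3 -m handwheel '[{"tx":0,"ty":0,"tz":0,"roll":0},{"tx":0,"ty":0,"tz":0,"roll":0},{"tx":0,"ty":0,"tz":0,"roll":0},{"tx":0,"ty":0,"tz":0,"roll":0},{"tx":0,"ty":0,"tz":0,"roll":0},{"tx":0,"ty":0,"tz":0,"roll":0},{"tx":0,"ty":0,"tz":0,"roll":0}]' 28 50
cat > st.py <<'E'
from h import *
o=ctrl.get_obs();M=R.from_rotvec(o['tool_rot']).as_matrix()
print("yaw",np.degrees(np.arctan2(M[1,0],M[0,0])).round(2),"q6",o["q"][5].round(4),"F",o["contact_force"].round(1),"T",o["wrist_torque"].round(3),"eff6",o["effort"][5].round(3),"err",((np.array([.5385,.142,0])-o["tool_pos"])*1e3).round(1))
E
python3 st.py
```

```text
t: 9.22
tool_pos: [0.5386, 0.1422, 0.0888]
tool_rot: [-0.107, 3.14, -0.001]
contact_force: [-0.9, -2.3, 3.2]
opening: 0.0345
grip_force: 49.6
yaw -176.09 q6 -1.5141 F [-0.9 -2.3  3.2] T [-0.286  0.296 -0.027] eff6 0.0 err [ -0.1  -0.2 -88.8]
```

```bash
python3 -m handwheel '[{"tx":0,"ty":0,"tz":0.08,"roll":0.12},{"tx":0,"ty":0,"tz":0.08,"roll":0.12},{"tx":0,"ty":0,"tz":0.08,"roll":0.12},{"tx":0,"ty":0,"tz":0.08,"roll":0.12},{"tx":0,"ty":0,"tz":0.08,"roll":0.12},{"tx":0,"ty":0,"tz":0.08,"roll":0.12},{"tx":0,"ty":0,"tz":0.08,"roll":0.12},{"tx":0,"ty":0,"tz":0.08,"roll":0.12},{"tx":0,"ty":0,"tz":0.08,"roll":0.12},{"tx":0,"ty":0,"tz":0.08,"roll":0.12},{"tx":0,"ty":0,"tz":0.08,"roll":0.12},{"tx":0,"ty":0,"tz":0.08,"roll":0.12}]'; python3 st.py
python3 -m handwheel '[{"tx":0,"ty":0,"tz":0.06,"roll":0.1},{"tx":0,"ty":0,"tz":0.06,"roll":0.1},{"tx":0,"ty":0,"tz":0.06,"roll":0.1},{"tx":0,"ty":0,"tz":0.06,"roll":0.1},{"tx":0,"ty":0,"tz":0,"roll":0}]'; python3 st.py
```

```text
t: 10.22
tool_pos: [0.5394, 0.1432, 0.0879]
tool_rot: [1.996, 2.425, 0.005]
contact_force: [2.1, 1.7, 0.7]
opening: 0.0344
grip_force: 49.6
yaw 101.07 q6 -0.0684 F [2.1 1.7 0.7] T [ 0.296 -0.266  0.07 ] eff6 -1.106 err [ -0.9  -1.2 -87.9]
t: 10.63
tool_pos: [0.5397, 0.1432, 0.0877]
tool_rot: [2.434, 1.985, 0.006]
contact_force: [3.7, 2.8, -1.1]
opening: 0.0343
grip_force: 49.7
yaw 78.38 q6 0.3275 F [ 3.7  2.8 -1.1] T [ 0.39  -0.601 -0.054] eff6 0.64 err [ -1.2  -1.2 -87.7]
```

```bash
for i in 1; do python3 -m handwheel '[{"tx":0,"ty":0,"tz":0.1,"roll":0.08},{"tx":0,"ty":0,"tz":0.05,"roll":0.08},{"tx":0,"ty":0,"tz":0,"roll":0}]' >/dev/null; python3 st.py; python3 -m handwheel '[{"tx":0,"ty":0,"tz":0.1,"roll":0.08},{"tx":0,"ty":0,"tz":0.05,"roll":0.08},{"tx":0,"ty":0,"tz":0,"roll":0}]' >/dev/null; python3 st.py; python3 -m handwheel '[{"tx":0,"ty":0,"tz":0.1,"roll":0.08},{"tx":0,"ty":0,"tz":0.05,"roll":0.08},{"tx":0,"ty":0,"tz":0,"roll":0}]' >/dev/null; python3 st.py; done
```

```text
yaw 69.31 q6 0.4857 F [ 4.9  2.5 -0.7] T [ 0.453 -0.7   -0.091] eff6 0.439 err [ -1.4  -1.2 -87.6]
yaw 60.15 q6 0.6457 F [ 5.   2.1 -0.7] T [ 0.401 -0.775 -0.067] eff6 0.439 err [ -1.5  -1.1 -87.5]
yaw 50.98 q6 0.8058 F [ 5.8  2.4 -1.6] T [ 0.33  -0.777 -0.039] eff6 0.439 err [ -1.7  -1.  -87.4]
```

```bash
python3 -m handwheel '[{"tx":0,"ty":0,"tz":0.1,"roll":0.08},{"tx":0,"ty":0,"tz":0,"roll":0.06},{"tx":0,"ty":0,"tz":0,"roll":0}]' >/dev/null; python3 st.py; python3 -m handwheel '[{"tx":0,"ty":0,"tz":0.1,"roll":0.08},{"tx":0,"ty":0,"tz":0,"roll":0.06},{"tx":0,"ty":0,"tz":0,"roll":0}]' >/dev/null; python3 st.py; python3 -m handwheel '[{"tx":0,"ty":0,"tz":0.1,"roll":0.08},{"tx":0,"ty":0,"tz":0,"roll":0.06},{"tx":0,"ty":0,"tz":0,"roll":0}]' >/dev/null; python3 st.py
```

```text
yaw 43.0 q6 0.9451 F [ 5.1  1.5 -1.5] T [ 0.297 -0.897 -0.056] eff6 0.324 err [ -1.7  -0.9 -87.4]
yaw 34.97 q6 1.0851 F [ 5.6  1.5 -1.8] T [ 0.243 -0.949  0.002] eff6 0.324 err [ -1.8  -0.8 -87.3]
yaw 26.95 q6 1.2251 F [ 6.1  1.2 -1.6] T [ 0.193 -0.957 -0.055] eff6 0.324 err [ -2.   -0.7 -87.2]
```

```bash
python3 -m handwheel '[{"tx":0,"ty":0,"tz":0.05,"roll":0.06},{"tx":0,"ty":0,"tz":0,"roll":0.04},{"tx":0,"ty":0,"tz":0,"roll":0}]' >/dev/null; python3 st.py; python3 -m handwheel '[{"tx":0,"ty":0,"tz":0.05,"roll":0.06},{"tx":0,"ty":0,"tz":0,"roll":0.04},{"tx":0,"ty":0,"tz":0,"roll":0}]' >/dev/null; python3 st.py; python3 -m handwheel '[{"tx":0,"ty":0,"tz":0.05,"roll":0.06},{"tx":0,"ty":0,"tz":0,"roll":0.04},{"tx":0,"ty":0,"tz":0,"roll":0}]' >/dev/null; python3 st.py
```

```text
yaw 21.27 q6 1.3244 F [ 4.5  1.3 -2.3] T [ 0.149 -0.927  0.043] eff6 0.2 err [ -1.9  -0.6 -87.1]
yaw 15.53 q6 1.4244 F [ 6.1  1.  -2.6] T [ 0.03  -1.012 -0.049] eff6 0.2 err [ -2.   -0.5 -87.1]
yaw 9.8 q6 1.5244 F [ 7.  -0.8 -1.3] T [-0.009 -0.985 -0.059] eff6 0.199 err [ -2.   -0.4 -87. ]
```

```bash
python3 -m handwheel '[{"tx":0,"ty":0,"tz":0.05,"roll":0.05},{"tx":0,"ty":0,"tz":0,"roll":0.03},{"tx":0,"ty":0,"tz":0,"roll":0}]' >/dev/null; python3 st.py; python3 -m handwheel '[{"tx":0,"ty":0,"tz":0.05,"roll":0.05},{"tx":0,"ty":0,"tz":0,"roll":0.03},{"tx":0,"ty":0,"tz":0,"roll":0}]' >/dev/null; python3 st.py; python3 -m handwheel '[{"tx":0,"ty":0,"tz":0.05,"roll":0.05},{"tx":0,"ty":0,"tz":0,"roll":0.03},{"tx":0,"ty":0,"tz":0,"roll":0}]' >/dev/null; python3 st.py
```

```text
yaw 5.36 q6 1.6024 F [ 6.8 -0.6 -2.1] T [ 0.004 -0.992  0.576] eff6 0.801 err [ -2.   -0.3 -87. ]
yaw 0.82 q6 1.682 F [ 2.7 -1.2  1.3] T [-0.218 -0.31   0.833] eff6 1.054 err [ -0.9  -0.2 -86.9]
yaw -3.78 q6 1.7622 F [-1.8 -0.9  4.3] T [-0.124  0.361  1.001] eff6 1.226 err [  0.2  -0.3 -86.7]
```

The stop is reached: torque jumped to between 0.6 and 1 N m after about 3.1 rad. I'll unload in small steps to find the unstressed angle at the stop.

```bash
python3 -m handwheel '[{"tx":0,"ty":0,"tz":0,"roll":-0.04},{"tx":0,"ty":0,"tz":0,"roll":0}]' >/dev/null; python3 st.py; python3 -m handwheel '[{"tx":0,"ty":0,"tz":0,"roll":-0.04},{"tx":0,"ty":0,"tz":0,"roll":0}]' >/dev/null; python3 st.py; python3 -m handwheel '[{"tx":0,"ty":0,"tz":0,"roll":-0.04},{"tx":0,"ty":0,"tz":0,"roll":0}]' >/dev/null; python3 st.py; python3 -m handwheel '[{"tx":0,"ty":0,"tz":0,"roll":-0.04},{"tx":0,"ty":0,"tz":0,"roll":0}]' >/dev/null; python3 st.py
```

```text
yaw -1.49 q6 1.7218 F [-2.  -1.   4.8] T [-0.131  0.371  0.416] eff6 0.099 err [  0.2  -0.3 -86.7]
yaw 0.74 q6 1.6826 F [-1.7 -1.8  5.1] T [-0.186  0.417  0.015] eff6 -0.179 err [  0.2  -0.2 -86.8]
yaw 3.03 q6 1.6426 F [-2.6 -1.4  5.4] T [-0.249  0.386  0.083] eff6 -0.176 err [  0.2  -0.2 -86.8]
yaw 5.32 q6 1.6026 F [-2.2 -1.5  6. ] T [-0.258  0.38   0.08 ] eff6 -0.176 err [  0.2  -0.2 -86.8]
```

The unstressed stop is at a tool yaw of about 0.2° (the fingers slipped roughly 7° against the stop). My target yaw is about 90.4°, so 1.485 rad remain.

```bash
python3 -m handwheel '[{"tx":0,"ty":0,"tz":-0.08,"roll":-0.11},{"tx":0,"ty":0,"tz":-0.08,"roll":-0.12},{"tx":0,"ty":0,"tz":-0.08,"roll":-0.12},{"tx":0,"ty":0,"tz":-0.08,"roll":-0.12},{"tx":0,"ty":0,"tz":-0.08,"roll":-0.12},{"tx":0,"ty":0,"tz":-0.08,"roll":-0.12},{"tx":0,"ty":0,"tz":-0.08,"roll":-0.12},{"tx":0,"ty":0,"tz":-0.08,"roll":-0.12},{"tx":0,"ty":0,"tz":-0.08,"roll":-0.12},{"tx":0,"ty":0,"tz":-0.08,"roll":-0.12},{"tx":0,"ty":0,"tz":-0.08,"roll":-0.12},{"tx":0,"ty":0,"tz":0,"roll":-0.08}]'; python3 -m handwheel '[{"tx":0,"ty":0,"tz":0,"roll":0},{"tx":0,"ty":0,"tz":0,"roll":0},{"tx":0,"ty":0,"tz":0,"roll":0}]';python3 st.py
```

```text
t: 15.3
tool_pos: [0.5394, 0.141, 0.0878]
tool_rot: [2.31, 2.124, -0.001]
contact_force: [1.9, -5.4, 2.9]
opening: 0.0343
grip_force: 50.4
t: 15.55
tool_pos: [0.5394, 0.141, 0.0878]
tool_rot: [2.315, 2.118, -0.001]
contact_force: [2.4, -4.8, 2.2]
opening: 0.0347
grip_force: 50.4
yaw 84.91 q6 0.2138 F [ 2.4 -4.8  2.2] T [-0.947 -0.337  0.014] eff6 0.042 err [ -0.9   1.  -87.8]
```

```bash
python3 -m handwheel '[{"tx":0,"ty":0,"tz":0,"roll":-0.055},{"tx":0,"ty":0,"tz":0,"roll":-0.04},{"tx":0,"ty":0,"tz":0,"roll":0},{"tx":0,"ty":0,"tz":0,"roll":0},{"tx":0,"ty":0,"tz":0,"roll":0}]';python3 st.py
python3 - <<'E'
from h import *
w,d,K,E=cam("wrist"); s,_,Ks,Es=cam("side"); t,*_=cam("top")
f=lambda im,u,v,h:cv2.resize(im[v-h:v+h,u-h:u+h],(300,300),interpolation=cv2.INTER_CUBIC)
c=np.linalg.inv(E)@np.array([.5385,.142,.0929,1]); p=K@c[:3]; u,v=(p[:2]/p[2]).astype(int); print(u,v)
u=min(max(u,60),580);v=min(max(v,60),420)
save("f1.png",np.vstack([np.hstack([f(w,u,v,60),f(s,266,192,36)]),np.hstack([f(t,379,276,32),f(s,314,318,36)])]))
E
```

```text
t: 15.97
tool_pos: [0.5396, 0.141, 0.0878]
tool_rot: [2.212, 2.226, -0.001]
contact_force: [3.0, -6.0, 2.7]
opening: 0.0344
grip_force: 50.4
yaw 90.35 q6 0.1187 F [ 3.  -6.   2.7] T [-0.91  -0.372  0.031] eff6 0.043 err [ -1.1   1.  -87.8]
325 347
```

View pics/f1.png

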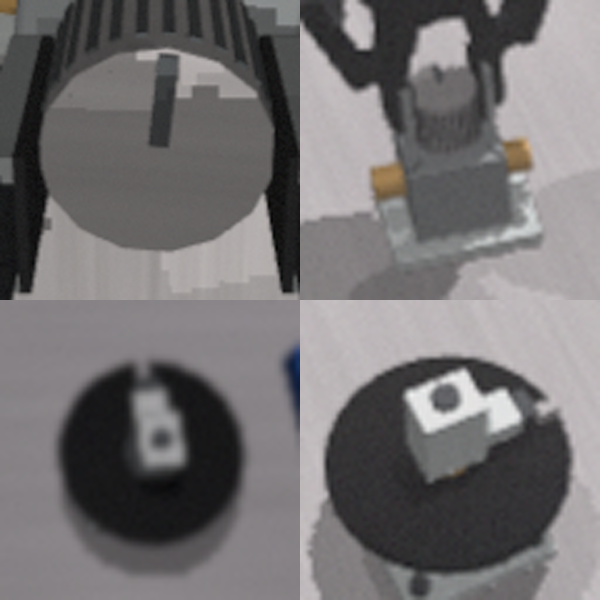

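The crop shows the cap held between the fingers, with the index line running from about (159,145) to (168,55). The nozzle's beak is on the pip in both lower crops. One last check of the index angle (expected about 87°).

```bash
python3 - <<'E'
from h import *
im,d,K,E=cam("wrist")
P=cloud(K,E,d); top=(abs(P[...,2]-.0929)<.003)&(np.hypot(P[...,0]-.5385,P[...,1]-.142)<.0185)
print("top z",np.median(P[top][:,2]),top.sum(),cv2.minEnclosingCircle((P[top][:,:2]*1000).astype(np.float32)))
g=im.max(2); box=np.zeros_like(top); box[308:348,322:338]=1
ln=box&top&(g<85); q=np.argwhere(ln)[:,::-1]; W=np.array([onz(K,E,u,v,.093)[:2] for u,v in q])
x,y,*_=cv2.fitLine((W*1000).astype(np.float32),cv2.DIST_L2,0,.01,.01).ravel(); print(len(q),"dir",np.degrees(np.arctan2(y,x)),W.mean(0))
print("hand pick",[onz(K,E,*p,.093)[:2] for p in((328.6,345),(332.2,309))])
E
```

```text
top z 0.0931470589147356 6424 ((538.4944458007812, 141.98751831054688), 18.452680587768555)
256 dir 85.10365 [0.53993146 0.14940064]
hand pick [array([0.53958256, 0.14308385]), array([0.54073139, 0.15811518])]
```

```bash
python3 -c "
from station import ctrl
print(ctrl.finish_job())"
```

```text
the job is handed in; nothing more can be done
None
```

I turned the nozzle until its beak pointed at the pip, screwed the cap down to its stop, backed it off a quarter turn (to within about 2°) and handed the job in at about 16 s with the cap still gripped; I didn't touch the loose things.

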